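# Find the egg timer whose key still snaps and set it running on the board

### The job

Of the three push-top egg timers on the shelf only one is still sound: press their keys gently, one after another where they stand, until you feel one snap in and stay down, and never lean hard on a key that stays soft. Then set that running timer upright on the wooden cutting board, putting it down softly, and leave the two soft ones and everything else on the shelf where they are.

Things in the scene. Friction and masses are not known exactly. Their poses are not given: they have to be found in the camera images.
- timer_a: egg timer, round red case 50 mm across, 40 mm high, about 0.16 kg, loose on the shelf, white push key on top. Origin: centre of its underside; z up. Grip it across the case. Which timer is sound changes every time and cannot be seen. Sound key: force rises to about 6 N at 1.5 mm, then breaks away; the key jumps to about 4 mm and stays there. Worn key: soft (0.6 to 2 N), firm stop at 4.6 mm, springs back
- timer_b: egg timer, round yellow case 50 mm across, 40 mm high, about 0.16 kg, loose on the shelf, white push key on top. Origin: centre of its underside; z up. Grip it across the case. Which timer is sound changes every time and cannot be seen. Sound key: force rises to about 6 N at 1.5 mm, then breaks away; the key jumps to about 4 mm and stays there. Worn key: soft (0.6 to 2 N), firm stop at 4.6 mm, springs back
- timer_c: egg timer, round blue case 50 mm across, 40 mm high, about 0.16 kg, loose on the shelf, white push key on top. Origin: centre of its underside; z up. Grip it across the case. Which timer is sound changes every time and cannot be seen. Sound key: force rises to about 6 N at 1.5 mm, then breaks away; the key jumps to about 4 mm and stays there. Worn key: soft (0.6 to 2 N), firm stop at 4.6 mm, springs back
- key_a: push key of the red timer, 26 mm across, slides straight down at most 4.6 mm. Origin: on its axis, level with the case top (40 mm above the timer's underside) while up; sinks with the key. The crown one presses stands 8 to 20 mm above this origin: it differs from timer to timer and is not measured. More than 12 N harms any key
- key_b: push key of the yellow timer, 26 mm across, slides straight down at most 4.6 mm. Origin: on its axis, level with the case top (40 mm above the timer's underside) while up; sinks with the key. The crown one presses stands 8 to 20 mm above this origin: it differs from timer to timer and is not measured. More than 12 N harms any key
- key_c: push key of the blue timer, 26 mm across, slides straight down at most 4.6 mm. Origin: on its axis, level with the case top (40 mm above the timer's underside) while up; sinks with the key. The crown one presses stands 8 to 20 mm above this origin: it differs from timer to timer and is not measured. More than 12 N harms any key
- board: small wooden cutting board lying flat on the shelf, 200 mm (its x) by 150 mm (its y), 15 mm thick. Origin: centre of its underside; z up. It lies at the left or the right end of the shelf
- shelf: stainless steel shelf, 380 mm deep (x) and 980 mm wide (y), its flat top 110 mm above the work surface. Origin: under its middle, on the work surface. Its drawer of egg cups below the top stands partly open towards the robot. Egg cooker (160 mm across, 173 mm high) on its back half, its front knob 65 mm or more behind the middle of any timer
- jar: glass jar with steel screw cap, 72 mm across, 120 mm high, standing at the end of the shelf where the board is not. Origin: centre of its underside. Leave it alone
- salt: white salt shaker with steel top, 42 mm across, 72 mm high, on the back half of the shelf. Origin: centre of its underside. Leave it alone
- eggcup: orange silicone egg cup with an egg in it, 48 mm across, 72 mm high, on the back half of the shelf. Origin: centre of its underside. Leave it alone
- mill: dark wooden pepper mill, 52 mm across, 126 mm high, on the back half of the shelf. Origin: centre of its underside. Leave it alone
- mug: blue mug, 76 mm across, 85 mm high, handle 35 mm out, on the back half of the shelf. Origin: centre of its underside. Leave it alone

How it is judged:
On the way, in this order (a step that is already met when the one before it is completed fails the run):
1. one timer's key has snapped in and stays down by itself (2.5 mm or more below the case's top), untouched, its timer still within 30 mm of where it stood (((z of key_a in the frame of timer_a below 0.0375 m and contact force between each of the fingers, the arm and key_a below 0.2 N and (distance of timer_a from where it was at the start of the episode below 0.03 m and angle between timer_a's own z axis and vertical below 0.1 rad)) or (z of key_b in the frame of timer_b below 0.0375 m and contact force between each of the fingers, the arm and key_b below 0.2 N and (distance of timer_b from where it was at the start of the episode below 0.03 m and angle between timer_b's own z axis and vertical below 0.1 rad)) or (z of key_c in the frame of timer_c below 0.0375 m and contact force between each of the fingers, the arm and key_c below 0.2 N and (distance of timer_c from where it was at the start of the episode below 0.03 m and angle between timer_c's own z axis and vertical below 0.1 rad)))), for 0.3 s.
2. that timer stands upright on the cutting board, its key still down (((z of key_a in the frame of timer_a below 0.0375 m and (x of timer_a in the frame of board between -0.077 and 0.077 m and y of timer_a in the frame of board between -0.052 and 0.052 m and z of timer_a in the frame of board between 0.012 and 0.019 m and angle between timer_a's own z axis and vertical below 0.1 rad and linear speed of timer_a below 0.02 m/s) and (distance of timer_b from where it was at the start of the episode below 0.03 m and angle between timer_b's own z axis and vertical below 0.1 rad) and (distance of timer_c from where it was at the start of the episode below 0.03 m and angle between timer_c's own z axis and vertical below 0.1 rad)) or (z of key_b in the frame of timer_b below 0.0375 m and (x of timer_b in the frame of board between -0.077 and 0.077 m and y of timer_b in the frame of board between -0.052 and 0.052 m and z of timer_b in the frame of board between 0.012 and 0.019 m and angle between timer_b's own z axis and vertical below 0.1 rad and linear speed of timer_b below 0.02 m/s) and (distance of timer_a from where it was at the start of the episode below 0.03 m and angle between timer_a's own z axis and vertical below 0.1 rad) and (distance of timer_c from where it was at the start of the episode below 0.03 m and angle between timer_c's own z axis and vertical below 0.1 rad)) or (z of key_c in the frame of timer_c below 0.0375 m and (x of timer_c in the frame of board between -0.077 and 0.077 m and y of timer_c in the frame of board between -0.052 and 0.052 m and z of timer_c in the frame of board between 0.012 and 0.019 m and angle between timer_c's own z axis and vertical below 0.1 rad and linear speed of timer_c below 0.02 m/s) and (distance of timer_a from where it was at the start of the episode below 0.03 m and angle between timer_a's own z axis and vertical below 0.1 rad) and (distance of timer_b from where it was at the start of the episode below 0.03 m and angle between timer_b's own z axis and vertical below 0.1 rad)))), for 0.2 s.
At the end, for the whole second after the job is handed in: One timer, its key snapped in (2.5 mm or more), stands upright and still on the cutting board, its centre within 77 mm (board x) and 52 mm (board y) of the board's. The other two stand upright within 30 mm of their starts; jar, salt, egg cup, mill and mug too. Nothing is held (((z of key_a in the frame of timer_a below 0.0375 m and (x of timer_a in the frame of board between -0.077 and 0.077 m and y of timer_a in the frame of board between -0.052 and 0.052 m and z of timer_a in the frame of board between 0.012 and 0.019 m and angle between timer_a's own z axis and vertical below 0.1 rad and linear speed of timer_a below 0.02 m/s) and (distance of timer_b from where it was at the start of the episode below 0.03 m and angle between timer_b's own z axis and vertical below 0.1 rad) and (distance of timer_c from where it was at the start of the episode below 0.03 m and angle between timer_c's own z axis and vertical below 0.1 rad)) or (z of key_b in the frame of timer_b below 0.0375 m and (x of timer_b in the frame of board between -0.077 and 0.077 m and y of timer_b in the frame of board between -0.052 and 0.052 m and z of timer_b in the frame of board between 0.012 and 0.019 m and angle between timer_b's own z axis and vertical below 0.1 rad and linear speed of timer_b below 0.02 m/s) and (distance of timer_a from where it was at the start of the episode below 0.03 m and angle between timer_a's own z axis and vertical below 0.1 rad) and (distance of timer_c from where it was at the start of the episode below 0.03 m and angle between timer_c's own z axis and vertical below 0.1 rad)) or (z of key_c in the frame of timer_c below 0.0375 m and (x of timer_c in the frame of board between -0.077 and 0.077 m and y of timer_c in the frame of board between -0.052 and 0.052 m and z of timer_c in the frame of board between 0.012 and 0.019 m and angle between timer_c's own z axis and vertical below 0.1 rad and linear speed of timer_c below 0.02 m/s) and (distance of timer_a from where it was at the start of the episode below 0.03 m and angle between timer_a's own z axis and vertical below 0.1 rad) and (distance of timer_b from where it was at the start of the episode below 0.03 m and angle between timer_b's own z axis and vertical below 0.1 rad))) and distance of each of jar, salt, eggcup, mill, mug from where it was at the start of the episode below 0.03 m); the robot touches nothing.
It fails at once if a key is pressed with more than 12 N (contact force between any of the fingers, the arm and key_a above 12 N or contact force between any of the fingers, the arm and key_b above 12 N or contact force between any of the fingers, the arm and key_c above 12 N).
It fails at once if a timer whose key has not snapped in is moved more than 30 mm ((distance of timer_a from where it was at the start of the episode above 0.03 m and not (z of key_a in the frame of timer_a below 0.0375 m)) or (distance of timer_b from where it was at the start of the episode above 0.03 m and not (z of key_b in the frame of timer_b below 0.0375 m)) or (distance of timer_c from where it was at the start of the episode above 0.03 m and not (z of key_c in the frame of timer_c below 0.0375 m))).
It fails at once if a timer is dropped or rammed onto the board (more than 100 N between them) (contact force between any of timer_a, timer_b, timer_c and board above 100 N).
It fails at once if the jar, salt shaker, egg cup, pepper mill or mug is shifted more than 30 mm or tipped (distance of any of jar, salt, eggcup, mill, mug from where it was at the start of the episode above 0.03 m or angle between any of jar, salt, eggcup, mill, mug's own z axis and vertical above 0.3 rad).
It fails at once if the cutting board is shifted more than 30 mm (distance of board from where it was at the start of the episode above 0.03 m).
It also fails if it takes over 72 s, if anything falls off the work surface, if the arm or the gripper's body presses on something with over 40 N, if the wrist force passes 120 N, or if a joint passes its speed limit or range.

### The arm

A 6-joint arm with a two-finger parallel gripper is mounted at the origin on the work surface. World frame = base frame: x ahead of the robot, y to its left, z up, the work surface at z = 0. Lengths are in m, angles in rad, forces in N, time in s.
With the tool pointing down it reaches from about 0.275 to 0.85 m from the base axis. Payload 19 kg.
Tool frame: the origin (TCP) lies midway between the tips of the shut fingers; the grasp point (between the pads) lies 19 mm behind it; z points along the fingers, x is the direction in which the jaws open and shut, and the axes are right-handed (so a half turn about z gives the same grasp; the last joint's range is limited). The gripper opens to 85 mm and grips with 20 to 120 N. Pads are 22 mm wide; open, the fingers measure 114 mm over their backs; the gripper's body (76 mm by 85 mm) begins 54 mm behind the grasp point. The pads swing forward as they close: fully open they stand 13 mm farther back than shut.
Start: joints at [1.131, 0.15, 1.437, -0, 1.554, -0.134], TCP at [0.173, 0.548, 0.231] pointing down, gripper open.
Joint ranges: [-2.8, 2.8], [-0.68, 2.1], [0.12, 2.68], [-1.39, 4.53], [0.16, 2.79], [-2.81, 2.81]. Speed limits (rad/s): [1.89, 1.89, 2.22, 3.01, 3.01, 3.01].

### API

Orientations are given as [roll, pitch, yaw] about the fixed x, y, z axes, in that order (R = Rz(yaw) Ry(pitch) Rx(roll)).
In Python, from plant import manip, hand, kinematics, optics, order, read_clock, read_joints, read_qvel, read_joint_torque, read_ee_pos, read_ee_rot, read_force, read_torque, read_gripper_width gives the robot as it stands. The module is installed in compiled form; this text tells all that it offers. Calls block until the motion is done:
- manip.move_to(position, orientation): joint-space move of the TCP to a pose.
- manip.move_linear(position, attitude=None, rate=0.15, guard=None): straight line of the TCP; attitude=None keeps the orientation; rate is the mean speed in m/s. With guard (N) it stops when the force on the tool has changed by that much, and returns True; else False.
- manip.goto_joints(angles): joint-space move.
- hand.move_gripper(opening, grip_force=None): opening from 0.0 (shut) to 1.0 (fully open); grip_force is the grip in N (None keeps the last); returns when the fingers have stopped.
- manip.wait(seconds).
- kinematics.solve_ik(position, orientation): joint angles nearest the present ones, or None.
- optics.capture(name): name is "scene" or "top"; returns the picture (384x512x3 uint8, blue, green, red); there is no depth.
- optics.camera_info(name): a dict with "intrinsics" (3x3 intrinsics, pixels), "R" (3x3) and "t" (3): a world point X has camera coordinates R X + t. Camera axes: x right, y down, z forward; pixel columns grow to the right and rows downward; lengths in m; the calibration is good to about 2 mm. A picture is of the moment at which its call begins. camera_info takes no time and is no camera call.
A pose or a line that the arm cannot do raises manip.PlanningError and nothing moves.
- order.sign_off(): hands the job in, once; it reports no verdict.
Readings, each from a call of its own:
- read_clock(): time.
- read_joints(): joint angles.
- read_qvel(): joint speeds.
- read_joint_torque(): joint torques, N m.
- read_ee_pos(): TCP position.
- read_ee_rot(): TCP orientation.
- read_force(): force on the tool from outside, world axes, zero at the start.
- read_torque(): the same for the moment, N m.
- read_gripper_width(): opening from 0.0 (shut) to 1.0 (fully open).
Only numpy, scipy, OpenCV 4.12 (cv2) and the standard library are available. Lean on these libraries where they do the work, as an engineer would, in place of code of your own. Each camera call takes 0.05 s, during which the arm holds its last target. There are 200 camera calls.

## Working session

There is one attempt and no reset: what is moved stays moved. The work goes in short steps, each a Python script; the robot and the scene stay as the last script left them, time stands still between calls to the robot, and variables do not carry over. Pictures are saved under pics/ and viewed, about 8 in all and at most 12, crops included, and the job is handed in when it is done.

```bash
mkdir -p pics; python3 - <<'E'
from plant import *
import cv2
for n in("scene","top"):
    i=optics.capture(n); cv2.imwrite(f"pics/{n}0.png",i)
    c=optics.camera_info(n); print(n,c)
print(read_clock(),read_ee_pos(),read_ee_rot(),read_force(),read_gripper_width())
E
```

```text
scene {'intrinsics': array([[478.86891475,   0.        , 260.80238456],
       [  0.        , 478.86891475, 193.85604189],
       [  0.        ,   0.        ,   1.        ]]), 'R': array([[-0.64095728,  0.76747937, -0.01221386],
       [ 0.61634915,  0.50512739, -0.60411923],
       [-0.45747949, -0.39474262, -0.79680034]]), 't': array([ 0.37274258, -0.30279531,  1.73767957])}
top {'intrinsics': array([[380.60214684,   0.        , 256.9216069 ],
       [  0.        , 380.60214684, 192.65266565],
       [  0.        ,   0.        ,   1.        ]]), 'R': array([[ 0.02113894, -0.99941082,  0.02704   ],
       [-0.98914303, -0.02484058, -0.14484131],
       [ 0.14542766, -0.02368463, -0.98908535]]), 't': array([-0.00759673,  0.61076525,  0.90826301])}
0.1 [0.17302667 0.54814512 0.23075952] [-3.14143347e+00  1.01330563e-03  1.26500717e+00] [0.91822661 0.3603506  0.12388504] 1.0014882624240242
```

View pics/scene0.png

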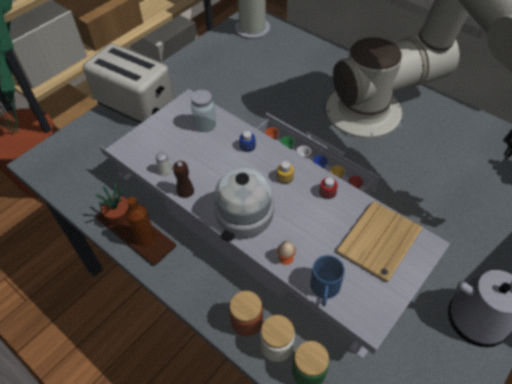

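View pics/top0.png

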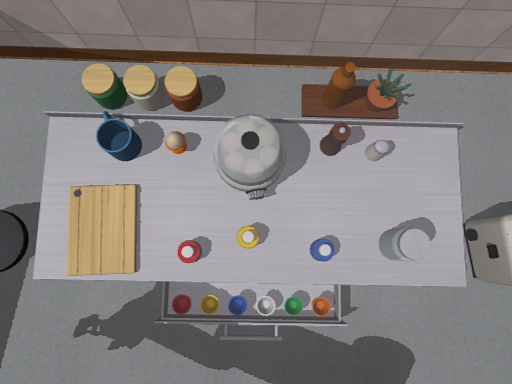

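Both views are clear: the board is at left (top view about 103,230), and the timers are red (189,251), yellow (248,237) and blue (322,250). Next I'll localise them with colour segmentation and triangulate the keys.

```bash
cat > h.py <<'E'
from plant import *
import cv2, numpy as np
C={n:optics.camera_info(n) for n in("scene","top")}
def ray(n,u,v):
    c=C[n]; d=c["R"].T@np.linalg.solve(c["intrinsics"],[u,v,1.]); return -c["R"].T@c["t"], d
def onz(n,u,v,z):
    o,d=ray(n,u,v); return o+d*(z-o[2])/d[2]
def tri(a,b):
    A=[];B=[]
    for n,(u,v) in(("scene",a),("top",b)):
        o,d=ray(n,u,v); d/=np.linalg.norm(d); P=np.eye(3)-np.outer(d,d); A.append(P);B.append(P@o)
    return np.linalg.lstsq(np.vstack(A),np.hstack(B),rcond=None)[0]
def proj(n,X):
    c=C[n]; p=(c["intrinsics"]@(c["R"]@np.atleast_2d(X).T+c["t"][:,None])); return (p[:2]/p[2]).T
E
python3 - <<'E'
from h import *
G={"scene":{"a":(329,187),"b":(286,172),"c":(248,141)},"top":{"a":(189,251),"b":(248,237),"c":(322,250)}}
H={"a":[(0,8),(172,180)],"b":[(20,32)],"c":[(108,125)]}
key={};case={}
for n in G:
    im=cv2.imread(f"pics/{n}0.png"); hsv=cv2.cvtColor(im,cv2.COLOR_BGR2HSV)
    for k,(u,v) in G[n].items():
        m=np.zeros(im.shape[:2],np.uint8); w=m.copy(); cv2.circle(w,(u,v),16,255,-1)
        for lo,hi in H[k]: m|=cv2.inRange(hsv,(lo,130,50),(hi,255,255))
        m&=w
        cnt=max(cv2.findContours(m,0,1)[0],key=cv2.contourArea); h=cv2.convexHull(cnt)
        hm=np.zeros_like(m); cv2.fillPoly(hm,[h],255)
        kw=cv2.inRange(hsv,(0,0,120),(180,95,255))&cv2.dilate(hm,np.ones((3,3)))
        nl,lab,st,ce=cv2.connectedComponentsWithStats(kw)
        j=1+np.argmax(st[1:,4]); key[n,k]=ce[j]; M=cv2.moments(h); case[n,k]=(M["m10"]/M["m00"],M["m01"]/M["m00"])
        print(n,k,"key",ce[j].round(1),st[j,4],"case",np.round(case[n,k],1),cv2.contourArea(h))
for k in"abc":
    print(k,"tri key",tri(key["scene",k],key["top",k]).round(4),"tri case",tri(case["scene",k],case["top",k]).round(4),"case top@.135",onz("top",*case["top",k],.135).round(4),"scene@.135",onz("scene",*case["scene",k],.135).round(4))
# board
im=cv2.imread("pics/top0.png");hsv=cv2.cvtColor(im,cv2.COLOR_BGR2HSV)
m=cv2.inRange(hsv,(10,60,80),(30,255,255)); m[:,150:]=0; m[:170]=0
m=cv2.morphologyEx(m,cv2.MORPH_CLOSE,np.ones((9,9)))
r=cv2.minAreaRect(max(cv2.findContours(m,0,1)[0],key=cv2.contourArea)); print(r)
print([onz("top",*p,.125).round(3) for p in cv2.boxPoints(r)],onz("top",*r[0],.125).round(3))
def big(n,x,y,w,h,s): return cv2.resize(cv2.imread(f"pics/{n}0.png")[y:y+h,x:x+w],None,fx=s,fy=s,interpolation=cv2.INTER_CUBIC)
cv2.imwrite("pics/crop.png",np.vstack([big("top",165,215,190,60,4),big("scene",230,120,120,85,4)[:, :].copy() if 0 else cv2.copyMakeBorder(big("scene",230,120,120,85,4),0,0,0,280,0)]))
f=[]
for _ in range(10): f.append(read_force()); manip.wait(.02)
print(np.std(f,0),np.mean(f,0),read_clock())
E
```

```text
scene a key [329.6 182.5] 30 case [328.7 188. ] 154.5
scene b key [286.9 167.7] 22 case [285.3 173.6] 162.0
scene c key [247.9 135.9] 19 case [247.4 142.2] 149.5
top a key [186.9 251.5] 123 case [188.3 251.4] 352.5
top b key [247.7 236.4] 125 case [247.7 236.7] 344.0
top c key [324.5 249.7] 141 case [323.  249.7] 334.0
a tri key [0.4636 0.1563 0.1551] tri case [0.4638 0.1567 0.1304] case top@.135 [0.463  0.1571 0.135 ] scene@.135 [0.4679 0.1574 0.135 ]
b tri key [0.4973 0.0282 0.1544] tri case [0.4985 0.0267 0.1275] case top@.135 [0.4979 0.0272 0.135 ] scene@.135 [0.5039 0.0298 0.135 ]
c tri key [ 0.4727 -0.1398  0.1552] tri case [ 0.4729 -0.1428  0.1258] case top@.135 [ 0.473  -0.1411  0.135 ] scene@.135 [ 0.4793 -0.1367  0.135 ]
((101.45404052734375, 229.99282836914062), (68.16515350341797, 90.86055755615234), 0.7538482546806335)
[array([0.406, 0.421, 0.125]), array([0.608, 0.437, 0.125]), array([0.61 , 0.284, 0.125]), array([0.407, 0.273, 0.125])] [0.506 0.354 0.125]
[0.49338618 0.41928001 0.32288869] [-0.07266327  0.06218193  0.04972548] 0.2667
```

View pics/crop.png

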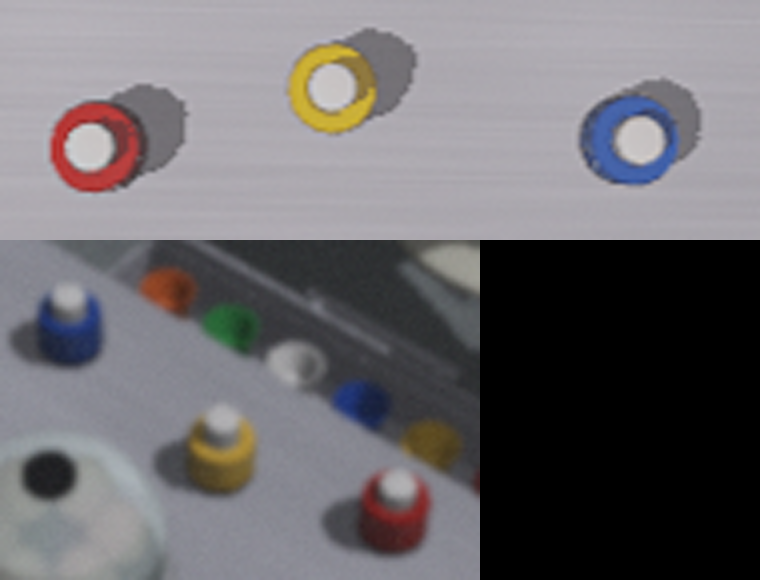

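```bash
cat >> h.py <<'E'
T={"a":(0.464,0.157),"b":(0.498,0.028),"c":(0.473,-0.141)}
DOWN=[np.pi,0,np.pi/2]
def fz(n=8):
    s=[]
    for _ in range(n): manip.wait(.008); s.append(read_force()[2])
    return float(np.mean(s))
def press(k,ztop=.173,zmin=.1545,step=.0004):
    x,y=T[k]; manip.move_linear([x,y,ztop],rate=.1); manip.wait(.15)
    b=fz(20); log=[]; zc=None; pk=0; z=ztop; res="none"
    while z>zmin:
        z-=step; manip.move_linear([x,y,z],rate=.02); f=fz()-b; log.append((round(z*1e3,1),round(f,2))); pk=max(pk,f)
        if zc is None and f>.45 and log[-2:][0][1]>.3: zc=z
        if f>7.5: res="hard"; break
        if pk>4 and f<pk-2.5: res="snap"; break
        if zc and zc-z>.0026 and pk<3: res="soft"; break
    manip.move_linear([x,y,.19],rate=.1)
    print(k,res,"peak",pk,"contact",zc,"clock",read_clock(),log[-22:],"yaw",read_ee_rot()); return res
E
python3 - <<'E'
from h import *
hand.move_gripper(0.0)
x,y=T["a"]; manip.move_to([x,y,.25],DOWN); print(read_ee_pos(),read_clock())
print(press("a"))
E
```

```text
[0.46386443 0.15759435 0.249987  ] 2.8083
a soft peak 1.2600828904984702 contact 0.1633999999999997 clock 14.3 [(169.0, 0.12), (168.6, 0.08), (168.2, 0.2), (167.8, -0.09), (167.4, 0.16), (167.0, -0.14), (166.6, 0.2), (166.2, -0.02), (165.8, 0.26), (165.4, -0.17), (165.0, 0.18), (164.6, 0.02), (164.2, -0.06), (163.8, 0.48), (163.4, 0.45), (163.0, 0.49), (162.6, 0.94), (162.2, 0.92), (161.8, 0.64), (161.4, 0.9), (161.0, 1.26), (160.6, 1.1)] yaw [ 3.14135883e+00 -4.27936162e-05  1.57084556e+00]
soft
```

```bash
python3 - <<'E'
from h import *
for k in "bc":
    x,y=T[k]; manip.move_linear([x,y,.2],rate=.2)
    if press(k,step=.0005)!="soft": break
cv2.imwrite("pics/p1.png",cv2.resize(optics.capture("top")[200:290,150:370],None,fx=3,fy=3)); print(read_clock())
E
```

```text
b snap peak 5.494151928159189 contact 0.16899999999999998 clock 19.7083 [(172.5, -0.14), (172.0, 0.15), (171.5, -0.01), (171.0, 0.01), (170.5, 0.13), (170.0, -0.11), (169.5, 0.35), (169.0, 2.19), (168.5, 4.31), (168.0, 5.49), (167.5, -0.21)] yaw [3.14087387e+00 1.08174006e-04 1.57083108e+00]
19.7583
```

Yellow snapped: the force peaked at 5.5 N, then fell to 0. Now I'll grasp and lift it.

```bash
python3 - <<'E'
from h import *
x,y=T["b"]
manip.move_linear([x,y,.215],rate=.15); hand.move_gripper(1.0)
print("hit",manip.move_linear([x,y,.113],rate=.06,guard=6)); print(read_ee_pos())
hand.move_gripper(0.0,grip_force=35); print(read_gripper_width(),read_force())
manip.move_linear([x,y,.15],rate=.06); manip.wait(.2)
print(read_gripper_width(),read_force(),read_clock())
cv2.imwrite("pics/p2.png",np.hstack([cv2.resize(optics.capture(n)[v:v+130,u:u+130],None,fx=3,fy=3) for n,u,v in(("top",185,170),("scene",220,100))]))
E
```

```text
hit False
[0.49814524 0.02797832 0.11329041]
0.5661437881307748 [-1.00860115 -0.24720353  6.31512251]
0.5674503403765713 [ 0.2370605   0.01942443 -1.80528596] 24.1083
```

View pics/p2.png

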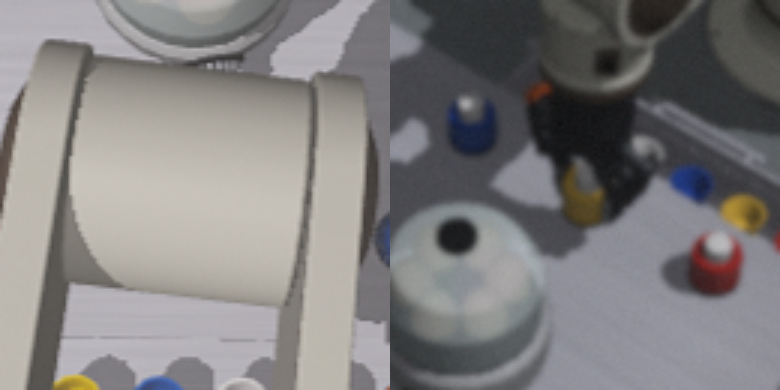

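The timer is held upright, with a width of 48 mm and a weight of 1.8 N. Next I'll carry it over and place it.

```bash
python3 - <<'E'
from h import *
x,y=T["b"]; bx,by=.507,.354
manip.move_linear([x,y,.21],rate=.12); manip.move_linear([bx,by,.21],rate=.15)
manip.move_linear([bx,by,.145],rate=.08); manip.wait(.2)
print("hit",manip.move_linear([bx,by,.126],rate=.015,guard=2.5),read_ee_pos(),read_force(),read_gripper_width())
hand.move_gripper(0.85); manip.wait(.1)
manip.move_linear([bx,by,.22],rate=.08)
manip.move_linear([.33,by,.28],rate=.2); manip.wait(.3)
print(read_clock(),read_force())
cv2.imwrite("pics/p3.png",np.hstack([cv2.resize(optics.capture("top")[170:300,40:370],None,fx=1.5,fy=2),cv2.resize(optics.capture("scene")[100:300,230:450],None,fx=1.3,fy=1.3)]))
E
python3 -c "
import cv2;print(cv2.imread('pics/p3.png').shape)"
```

```text
hit True [0.50695093 0.35397703 0.12833627] [-0.20436999  0.03897969  6.46169655] 0.5674365895184654
32.5 [ 0.77118373 -0.1442659   0.33506674]
(260, 781, 3)
```

View pics/p3.png

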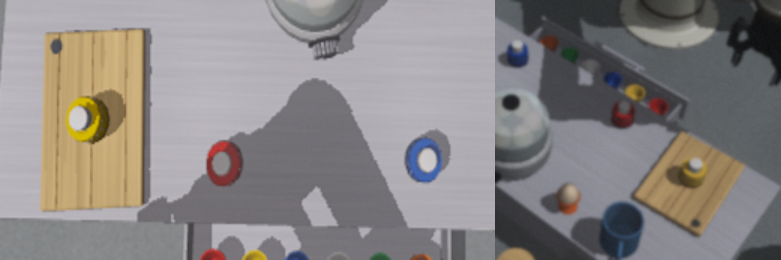

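The yellow timer stands upright near the board centre (about 87,119 in the left crop), with red and blue still in place. Handing in.

```bash
python3 - <<'E'
from plant import *
order.sign_off(); print(read_clock())
E
```

```text
the job is handed in; nothing more can be done
the job is handed in; nothing more can be done
```

The yellow timer is the sound one. It now stands upright near the middle of the cutting board, and I handed the job in at about 32.5 s on the robot's clock.

- **Key tests:** I pressed red first. It stayed soft, peaking at 1.3 N, so I backed off before its stop. Yellow rose to 5.5 N and then dropped to 0 N as it snapped in. I did not press blue.
- **Move:** I gripped yellow across the case (about 48 mm opening). It met the board at tool height 0.128 m, as expected for its 15 mm thickness, with about 6 N at the tool.
- **Last checks:** The final pictures show yellow upright on the board and the gripper clear. Red and blue have not visibly moved, and neither have the egg cup and mug. The jar, salt shaker and mill were outside those crops, but the arm never went near them.
- **Not checked:** I did not measure the yellow key's height after placing it. That it stayed down rests on the snap I felt and on nothing having touched it since.
- **One irregularity:** The force reading showed about 6 N upward when the fingers closed on yellow at the shelf. The fingertips were probably brushing the shelf, and it had no visible effect.

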